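# Stir the polishing beads and show the rod

### The arm

A 6-joint arm with a two-finger parallel gripper is mounted at the origin on the work surface. World frame = base frame: x ahead of the robot, y to its left, z up, the work surface at z = 0. Lengths are in m, angles in degrees, forces in N, time in s.
With the tool pointing down it reaches from about 0.4 to 0.825 m from the base axis. Payload 7 kg.
Tool frame: the origin (TCP) lies at the very end of the fingers, on their centre line; the grasp point (between the pads) lies 19 mm behind it (r.grip_depth is the distance from the TCP to the grasp point, in m); z points along the fingers, y is the line along which they close (so a half turn about z gives the same grasp; the last joint's range is limited). The gripper opens to 88 mm and grips with 3 to 60 N. Pads are 19 mm wide; open, the fingers measure 130 mm over their backs; the gripper's body (78 mm by 193 mm) begins 47 mm behind the grasp point.
Start: joints at [81.308, 20.546, 0.682, 0, -70.136, -16.507], TCP at [0.287, 0.611, 0.227] pointing down, gripper open.
Joint ranges: [-176.03, 176.03], [-82.01, 121.73], [-58.28, 71.71], [-173.87, 95.51], [-174.79, -0.11], [-173.66, 173.66]. Speed limits (degrees/s): [136.94, 136.94, 172.46, 180, 180, 180].

### API

Orientations are given as [roll, pitch, yaw] about the fixed x, y, z axes, in that order (R = Rz(yaw) Ry(pitch) Rx(roll)).
In Python, from plant import r gives the robot as it stands.
- The arm moves only by the tool play_rows, never from a script. Its argument "rows" is a list that holds one entry, the list of rows, each a list of 5 numbers: the closure, from 0 (fully open) to 1 (shut), then the shift along the tool's x, y, z each as a share of 0.5 m, from -1 to 1, then the turn about the tool's z as a share of 1.5 rad, from -1 to 1. A call has exactly 8 rows; each row is the pose to reach, as a shift and turn from the pose commanded when the call began, along the tool's axes at that moment; what a row does not reach only later rows make up. A row lasts 1/12 s, in which the tool goes at most 41.7 mm and 7.16 degrees, less where a joint would pass 70% of its speed; a pose out of reach is approached as far as the arm can. A call with a number of a shift or a turn outside -1 to 1 is refused whole. A call with a gripper value outside its range is refused whole. The fingers move at their own pace and stop on an object; "squeeze" is the grip in N (left out, the last holds). Time passes only in rows, so rows that repeat a pose let the fingers close, or fill a call up. It gives the time, the measured TCP pose, the force, the opening and the grip force at its end, in the units of the state.
- r.get_state(): the state, without advancing time (a new reading comes with each control period).
- r.capture(name): name is "side" or "top"; returns the picture (480x640x3 uint8, red, green, blue); there is no depth.
- r.camera_info(name): a dict with "fovy" (degrees; the focal length in pixels is half the picture's height over the tangent of half this angle, whatever the lens; pixels are square), "cx", "cy" (the principal point, pixels), "k1" (the pictures are not rectified: a ray, as slopes to the right and down, at radius r is drawn at 1 + k1 r^2 times it, then the intrinsics apply), "pose" (4x4, takes a point from camera to world coordinates). Camera axes: x right, y down, z forward; pixel columns grow to the right and rows downward; lengths in m; the calibration is good to about 2 mm. A picture is of the moment at which its call begins. camera_info takes no time and is no camera call.
- r.close_job(): hands the job in; it is judged then, once.
The state is a dict: "time_s": time; "joints": joint angles; "qd": joint speeds; "joint_torque": joint torques, N m; "tcp_pos": TCP position; "eef_rot": TCP orientation; "contact_force": force on the tool from outside, world axes, zero at the start; "moment": the same for the moment, N m; "gripper_width": finger opening in m; "gripper_force": force on a finger pad.
Only numpy, scipy, OpenCV 4.12 (cv2) and the standard library are available. Lean on these libraries where they do the work, as an engineer would, in place of code of your own. Each camera call takes 0.05 s, during which the arm holds its last target. There are 200 camera calls.

### The job

Draw the tall square-handled stirring rod out of its holder and, with its tip down close to the floor of the pot, stir the polishing beads round and round for about three full wide turns, about halfway between the pot's centre and its wall. Then lift the rod out and turn it to slant at about 45 degrees, tip downward, with its tip well clear above everything on the bench (at least 12 cm above the bench top), and finish while holding it still like that for inspection, not putting it down or letting go. Keep all beads in the pot, and leave the other tools in their holes and the rest of the bench undisturbed.

Things in the scene. Friction and masses are not known exactly. Their poses are not given: they have to be found in the camera images.
- stirrer: Stirring rod, 200 mm long, about 90 g, standing upright in one of the three holes of the holder, the tallest of the three tools there. Lower 130 mm: round steel stem, 12 mm diameter; upper 70 mm: square wooden handle, 18 x 18 mm, faces along its x and y axes. Origin at the centre of its lower end (the tip); z runs along the rod from tip to handle top.
- holder: Aluminium block, fixed to the bench, 60 x 190 x 50 mm (x, y, z), with three upright holes of 14 mm diameter on its y axis at y = -60, 0 and 60 mm, each 42 mm deep (floor of the hole 8 mm above the bench). Origin at the centre of its underside, z up. Which tool stands in which hole varies.
- pot: Round steel pot, fixed to the bench, open on top, outer diameter 122 mm, wall 4 mm (inner radius 57 mm), 60 mm high, inner floor 6 mm above the bench. Origin at the centre of its underside, z up, its x and y parallel to the world's. The rod circles freely through the beads at 28 mm from the centre; the middle is free of beads at the start.
- scraper: Bystander in the holder: 130 mm tall tool, steel stem of 12 mm diameter with a plain round wooden handle 22 mm in diameter and 50 mm long. Origin at the centre of its lower end, z along it upwards.
- burnisher: Bystander in the holder: 99 mm tall tool, steel stem of 12 mm diameter with a wooden ball of 28 mm diameter on top. Origin at the centre of its lower end, z along it upwards.
- loupe: Bystander: small black watchmaker's loupe, 30 mm diameter, 30 mm high, on the bench between pot and holder. Origin at the centre of its underside.
- oil: Bystander: small amber bottle with black cap, 30 mm diameter, 75 mm high. Origin at the centre of its underside.
- steel_block: Bystander: bare steel block, 60 x 40 x 30 mm. Origin at the centre of its underside.
- bead0_center (a point): Centre of one of the six loose white porcelain polishing beads in the pot (balls of 22 mm diameter, 14 g).
- bead1_center (a point): Centre of one of the six loose white porcelain polishing beads in the pot (balls of 22 mm diameter, 14 g).
- bead2_center (a point): Centre of one of the six loose white porcelain polishing beads in the pot (balls of 22 mm diameter, 14 g).
- bead3_center (a point): Centre of one of the six loose white porcelain polishing beads in the pot (balls of 22 mm diameter, 14 g).
- bead4_center (a point): Centre of one of the six loose white porcelain polishing beads in the pot (balls of 22 mm diameter, 14 g).
- bead5_center (a point): Centre of one of the six loose white porcelain polishing beads in the pot (balls of 22 mm diameter, 14 g).
Mind the look-alikes: they are no part of the job. What is shaped like the stirrer but green is not meant.

How it is judged (in metres and radians):
On the way, in this order (a step that is already met when the one before it is completed fails the run):
1. the stirrer is drawn out of its holder, held by the fingers (height (world z) of stirrer above 0.06 m and contact force between the fingers and stirrer above 0.5 N), for 0.05 s.
2. the held stirrer's tip, down among the beads, sweeps through the far side of the pot (x of stirrer in the frame of pot above 0.012 m and y of stirrer in the frame of pot between -0.012 and 0.012 m and horizontal distance between stirrer and pot below 0.057 m and z of stirrer in the frame of pot below 0.025 m and contact force between the fingers and stirrer above 0.5 N), for 0.02 s.
3. the held stirrer's tip, down among the beads, sweeps through the near side of the pot (x of stirrer in the frame of pot below -0.012 m and y of stirrer in the frame of pot between -0.012 and 0.012 m and horizontal distance between stirrer and pot below 0.057 m and z of stirrer in the frame of pot below 0.025 m and contact force between the fingers and stirrer above 0.5 N), for 0.02 s.
4. the held stirrer's tip, down among the beads, sweeps through the left side of the pot (y of stirrer in the frame of pot above 0.012 m and x of stirrer in the frame of pot between -0.012 and 0.012 m and horizontal distance between stirrer and pot below 0.057 m and z of stirrer in the frame of pot below 0.025 m and contact force between the fingers and stirrer above 0.5 N), for 0.02 s.
5. the held stirrer's tip, down among the beads, sweeps through the right side of the pot (y of stirrer in the frame of pot below -0.012 m and x of stirrer in the frame of pot between -0.012 and 0.012 m and horizontal distance between stirrer and pot below 0.057 m and z of stirrer in the frame of pot below 0.025 m and contact force between the fingers and stirrer above 0.5 N), for 0.02 s.
6. the held stirrer's tip, down among the beads, sweeps through the far side of the pot again, and of each pair of opposite beads at least one has moved over 10 mm (all of step 2 and distance of any of bead0_center, bead3_center from where it was at the start of the episode above 0.01 m and distance of any of bead1_center, bead4_center from where it was at the start of the episode above 0.01 m and distance of any of bead2_center, bead5_center from where it was at the start of the episode above 0.01 m), for 0.02 s.
At the end, for the whole second after the job is handed in: The stirrer is held by the fingers and by nothing else, its tip more than 120 mm above the bench, the rod leaning 30 to 60 degrees from upright with the tip downward, at rest (under 30 mm/s and 0.2 rad/s); all six beads lie in the pot (height (world z) of stirrer above 0.12 m and angle between stirrer's own z axis and vertical between 0.52 and 1.05 rad and contact force between the fingers and stirrer above 1 N and contact force between stirrer and pot below 0.1 N and contact force between stirrer and holder below 0.1 N and linear speed of stirrer below 0.03 m/s and angular speed of stirrer below 0.2 rad/s and horizontal distance between each of bead0_center, bead1_center, bead2_center, bead3_center, bead4_center, bead5_center and pot below 0.057 m and height (world z) of each of bead0_center, bead1_center, bead2_center, bead3_center, bead4_center, bead5_center below 0.06 m); the arm keeps its last pose, push and grip.
It fails at once if a bead leaves the pot ((horizontal distance between bead0_center and pot above 0.065 m or height (world z) of bead0_center above 0.09 m) or (horizontal distance between bead1_center and pot above 0.065 m or height (world z) of bead1_center above 0.09 m) or (horizontal distance between bead2_center and pot above 0.065 m or height (world z) of bead2_center above 0.09 m) or (horizontal distance between bead3_center and pot above 0.065 m or height (world z) of bead3_center above 0.09 m) or (horizontal distance between bead4_center and pot above 0.065 m or height (world z) of bead4_center above 0.09 m) or (horizontal distance between bead5_center and pot above 0.065 m or height (world z) of bead5_center above 0.09 m)).
It fails at once if another tool is lifted out of its hole (raised by more than 25 mm) or knocked over (height (world z) of any of scraper, burnisher above 0.033 m or angle between any of scraper, burnisher's own z axis and vertical above 0.5 rad).
It fails at once if a bystander on the bench is moved by more than 30 mm or tipped over (distance of any of loupe, oil, steel_block from where it was at the start of the episode above 0.03 m or angle between any of loupe, oil, steel_block's own z axis and vertical above 0.5 rad).
It also fails if it takes over 72 s, if anything falls off the work surface, if the arm or the gripper's body presses on something with over 40 N, if the wrist force passes 120 N, or if a joint passes its speed limit or range.

## Working session

There is one attempt and no reset: what is moved stays moved. The work goes in short steps, Python scripts to look and compute and a tool call to move; the robot and the scene stay as the last step left them, time stands still between calls to the robot, and variables do not carry over. Pictures are saved under pics/ and viewed, at most 12 in all, crops included, and the job is handed in when it is done.

Besides the shell and the picture viewer there is one more tool, called in YAML: its name, and indented under it one key for each argument. play_rows: Moves the arm, as the interface text tells. Its arguments: {"type":"object","properties":{"rows":{"type":"array","items":{"type":"array","items":{"type":"array","items":{"type":"number"}}}},"squeeze":{"type":"number"}},"required":["rows"]}

```bash
ls; mkdir -p pics
python3 - <<'E'
from plant import r
import cv2,numpy as np
np.set_printoptions(precision=4,suppress=True)
for n in("side","top"):
    im=r.capture(n); cv2.imwrite(f"pics/{n}0.png",im[:,:,::-1]); print(n,r.camera_info(n))
print(r.get_state())
E
```

```text
pics
side {'fovy': 54.829461563427266, 'cx': 312.10784070671826, 'cy': 238.76944882267253, 'k1': -0.09791044843011869, 'pose': array([[ 0.6876, -0.4064,  0.6017, -0.0508],
       [-0.7261, -0.3819,  0.5718, -0.5164],
       [-0.0026, -0.8301, -0.5577,  0.5441],
       [ 0.    ,  0.    ,  0.    ,  1.    ]])}
top {'fovy': 43.16079347881633, 'cx': 319.87945118940354, 'cy': 229.61596091114103, 'k1': -0.06916770597532783, 'pose': array([[ 0.0026, -0.9944,  0.1057,  0.3607],
       [-0.9999, -0.0039, -0.0123,  0.0153],
       [ 0.0126, -0.1057, -0.9943,  1.2999],
       [ 0.    ,  0.    ,  0.    ,  1.    ]])}
{'time_s': 0.1, 'joints': array([ 81.3084,  20.5888,   0.6401,  -0.0175, -70.1358, -16.5074]), 'qd': array([ 0.0348, -0.0597,  0.1405,  0.0999,  0.0136,  0.0031]), 'joint_torque': array([ -0.0013, -58.4165,  29.3751,   7.0155,   0.0102,  -0.    ]), 'tcp_pos': array([0.2872, 0.6104, 0.2257]), 'eef_rot': array([179.9142,  -0.0082, -25.2049]), 'contact_force': array([-0.1718, -0.1093, -0.0078]), 'moment': array([-0.0085,  0.0341, -0.009 ]), 'gripper_force': 0.0, 'gripper_width': 0.08766094552687771}
```

View pics/side0.png

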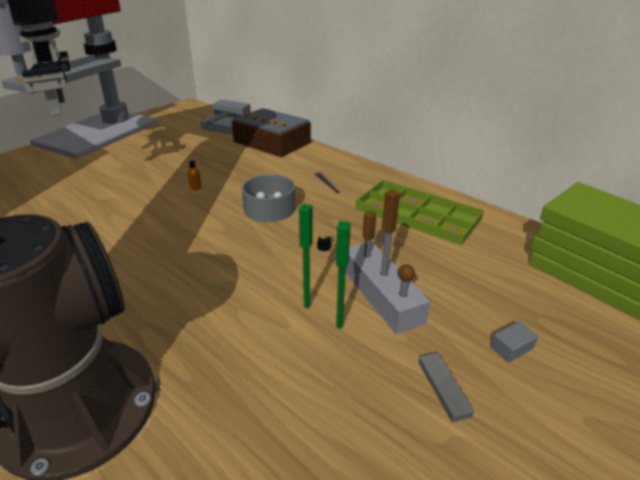

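View pics/top0.png

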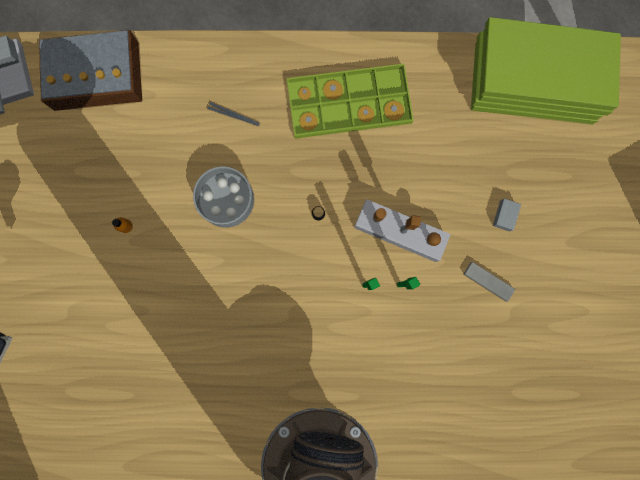

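The wanted stirrer could be confused with several things.

| Candidate | Side px | Top px |
|---|---|---|
| Tall square brown handle, middle hole | (391,212) | (414,222) |
| Scraper, round handle | (369,225) | (380,215) |
| Burnisher, ball | (406,273) | (434,239) |
| Green look-alike | (306,226) | (372,284) |
| Green look-alike | (343,243) | (411,283) |

I choose the tall brown one in the middle hole and will check it in a close crop. The pot is at side (269,198) and top (223,197).

```bash
cat > h.py <<'E'
import cv2,numpy as np
from plant import r
np.set_printoptions(precision=4,suppress=True)
def cam(n):
    c=r.camera_info(n); f=240/np.tan(np.radians(c["fovy"]/2)); 
    return np.array([[f,0,c["cx"]],[0,f,c["cy"]],[0,0,1]]),np.array([c["k1"],0,0,0,0.]),np.array(c["pose"])
def ray(n,px):
    K,d,P=cam(n); u=cv2.undistortPoints(np.array([[px]],float),K,d)[0,0]
    return P[:3,3],P[:3,:3]@np.array([u[0],u[1],1])
def onz(n,px,z):
    o,v=ray(n,px); return o+v*(z-o[2])/v[2]
def tri(a,b):
    (o1,v1),(o2,v2)=ray("top",a),ray("side",b)
    s=np.linalg.lstsq(np.c_[v1,-v2],o2-o1,rcond=None)[0]; p,q=o1+s[0]*v1,o2+s[1]*v2
    return (p+q)/2,np.linalg.norm(p-q)
def proj(n,p):
    K,d,P=cam(n); R=P[:3,:3].T; return cv2.projectPoints(np.array([p],float),cv2.Rodrigues(R)[0],-R@P[:3,3],K,d)[0][0,0]
E
python3 - <<'E'
from h import *
t=cv2.imread("pics/top0.png"); s=cv2.imread("pics/side0.png")
R=lambda i,x,y,w,h:cv2.resize(i[y:y+h,x:x+w],(400,300),interpolation=cv2.INTER_CUBIC)
cv2.imwrite("pics/crop0.png",np.vstack([np.hstack([R(t,370,195,80,60),R(s,350,185,80,60)]),np.hstack([R(t,183,167,80,60),R(s,230,170,80,60)])]))
for n,im in(("top",t),("side",s)):
    hsv=cv2.cvtColor(im,cv2.COLOR_BGR2HSV); 
    m=((hsv[...,0]<16)&(hsv[...,1]>140)&(hsv[...,2]<190)).astype(np.uint8)
    k,l,st,c=cv2.connectedComponentsWithStats(m)
    for i in range(1,k):
        if st[i,4]>25: print(n,"brown",st[i],c[i])
    m=((hsv[...,1]<70)).astype(np.uint8); k,l,st,c=cv2.connectedComponentsWithStats(m)
    for i in range(1,k):
        if 100<st[i,4]<6000: print(n,"grey",st[i],c[i])
    m=((hsv[...,0]>50)&(hsv[...,0]<80)&(hsv[...,1]>150)).astype(np.uint8); k,l,st,c=cv2.connectedComponentsWithStats(m)
    for i in range(1,k):
        if 25<st[i,4]<6000: print(n,"green",st[i],c[i])
E
```

```text
top brown [  83   31   59   76 1032] [121.4079  83.1715]
top brown [ 56  95  30  15 156] [ 69.6731 101.6346]
top brown [42 98 18 13 62] [ 50.7581 103.3871]
top brown [406 220  14  10  42] [411.4286 225.5952]
top brown [428 233  13   7  33] [433.5152 236.0606]
top grey [   0   35   34   79 1785] [12.916  72.2224]
top grey [207 102  52  24 287] [231.0348 113.4983]
top grey [ 193  166   61   62 2916] [223.1245 196.3515]
top grey [ 354  199   97   63 2534] [400.5635 231.232 ]
top grey [493 198  28  34 632] [506.6408 214.6329]
top grey [464 262  51  39 810] [489.0123 281.2198]
top grey [  0 333  12  30 191] [  3.8796 344.6545]
top grey [ 261  408  117   72 5104] [321.4304 447.2778]
top green [397 277  23  12 169] [409.2663 283.1243]
top green [363 278  17  12 120] [371.325  283.9917]
side brown [ 53   0  67  24 977] [82.9652  8.4319]
side brown [ 233  122   77   34 1439] [272.4962 138.8145]
side brown [188 166  13  22 127] [194.0945 177.6063]
side brown [383 192  15  41 357] [390.0056 211.5686]
side brown [364 213  11  26 208] [368.8654 225.4038]
side brown [399 265  16  16 165] [406.0121 272.5273]
side grey [ 242  174   53   48 2188] [268.3643 197.5087]
side grey [   0  216   61   60 2523] [ 23.8308 240.6683]
side grey [  59  224   63   99 2137] [ 93.2377 267.3219]
side grey [ 346  233   85  101 4357] [386.6863 286.4005]
side grey [   0  321  104   77 1625] [ 58.2542 371.8825]
side grey [ 491  322   47   41 1222] [513.4394 341.1162]
side grey [ 419  353   54   69 1682] [445.7033 387.047 ]
side grey [135 359  18  26 115] [143.1652 371.8522]
side grey [130 384  23  25 331] [141.6888 398.1994]
side grey [  0 398  25  46 357] [  7.7703 419.5126]
side grey [ 36 442  47  13 186] [ 58.9624 449.3548]
side grey [ 26 455  41  25 428] [ 41.3738 467.8271]
side green [300 205  12 102 715] [305.4979 244.4364]
side green [336 222  14 106 791] [341.6182 263.842 ]
```

View pics/crop0.png

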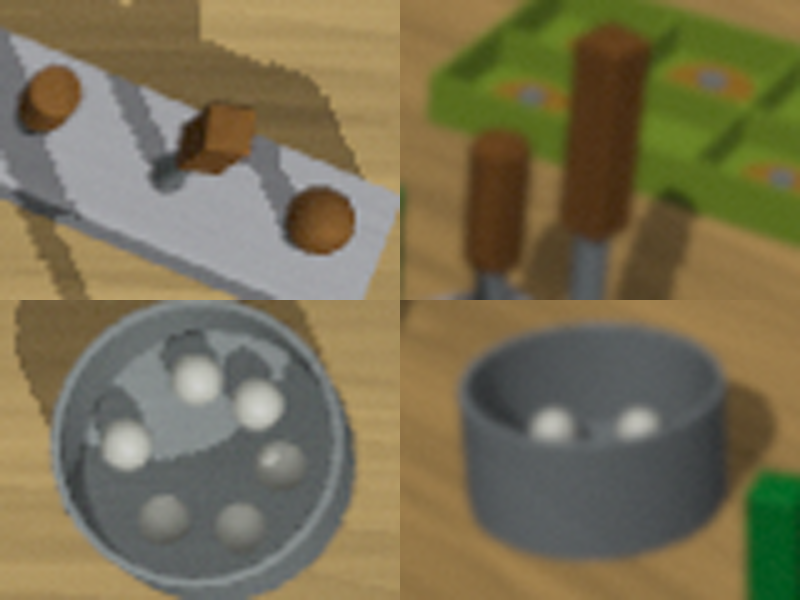

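The crop confirms it: top-left shows the square-ended tall handle with its top face at about px (416,221), between the round scraper and the ball. In the side view its top is at about px (392,194). The pot rim is centred at about (222.8,195.6) in top and (268.6,186.2) in side, with six beads inside.

Run:
```python
from h import *
print("handle top",tri((416.4,221),(392.2,193.8)))
print("pot rim",tri((222.8,195.6),(268.6,186.2)), onz("top",(222.8,195.6),.06))
t=cv2.imread("pics/top0.png"); s=cv2.imread("pics/side0.png")
R=lambda i,x,y,w,h:cv2.convertScaleAbs(cv2.resize(i[y:y+h,x:x+w],(400,400),interpolation=cv2.INTER_CUBIC),alpha=1.6)
cv2.imwrite("pics/crop1.png",np.hstack([R(t,402,212,20,20),R(s,380,187,20,20)]))
# green tops, loupe, scraper, burnisher
print("greens",tri((374,283.5),(306,208)),tri((414,283),(344,225)))
print("scraper",tri((381.5,213.5),(369.5,214)), "ball",tri((434,238.7),(406.2,272.5)))
print("loupe",onz("top",(318,212),.03),"oil",onz("top",(118,223),.075))
hsv=cv2.cvtColor(t,cv2.COLOR_BGR2HSV); print("hole/stem on holder",onz("top",(370+167/5,195+175/5),.05))
print("holder outline z.05",[onz("top",p,.05)[:2] for p in((400.5,229.5),)])
```

```text
handle top (array([ 0.4928, -0.1732,  0.2041]), np.float64(0.0030407031539203184))
pot rim (array([0.5624, 0.2016, 0.0577]), np.float64(0.0010982156750184656)) [0.5625 0.2009 0.06  ]
greens (array([ 0.3794, -0.0963,  0.1958]), np.float64(0.0016647767195551468)) (array([ 0.3806, -0.1693,  0.1966]), np.float64(0.001158917506035713))
scraper (array([ 0.5154, -0.1173,  0.135 ]), np.float64(0.003153203060652595)) ball (array([ 0.471 , -0.228 ,  0.0916]), np.float64(0.0023115911873066064))
loupe [0.5331 0.0037 0.03  ] oil [0.5029 0.4121 0.075 ]
hole/stem on holder [ 0.4935 -0.1736  0.05  ]
holder outline z.05 [array([ 0.4945, -0.1676])]
```

View pics/crop1.png

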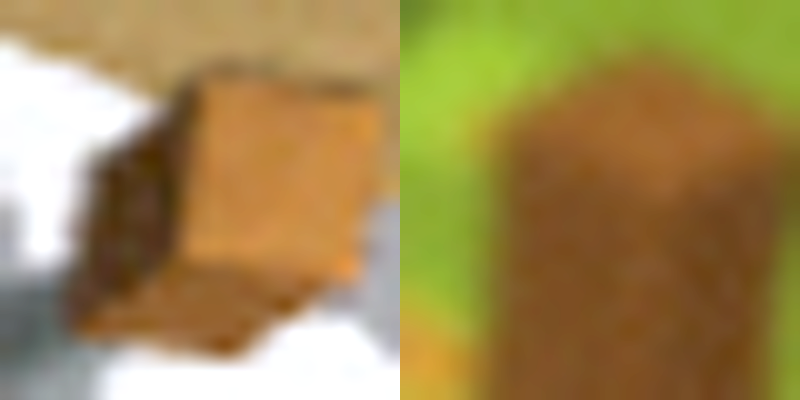

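Top-face corners are at top px (412.2,215.9), (421.1,216.8), (419.9,225.8) and (411.1,224.8). That puts the centre at (416.1,220.8) and the faces at yaw ≈ -6.5°. The triangulated top is z = 0.204 (expected 0.208), and the pot rim is z = 0.058 (expected 0.060). The loupe and both green rods (tops at 0.196) stand clear of the planned path.

play_rows:
  rows:
    - [[0, 0.451, 0.429, -0.08, -0.218], [0, 0.451, 0.429, -0.08, -0.218], [0, 0.451, 0.429, -0.08, -0.218], [0, 0.451, 0.429, -0.08, -0.218], [0, 0.451, 0.429, -0.08, -0.218], [0, 0.451, 0.429, -0.08, -0.218], [0, 0.451, 0.429, -0.08, -0.218], [0, 0.451, 0.429, -0.08, -0.218]]
  squeeze: 20

```text
time_s: 0.77
tcp_pos: [0.4006, 0.3171, 0.2673]
eef_rot: [-180.0, -0.0, -6.5]
contact_force: [0.3, -0.2, -0.1]
gripper_width: 0.0874
gripper_force: 0.0
```

```bash
cat >> h.py <<'E'
def to(x,y,z,yaw=None):
    s=r.get_state(); p=np.array(s["tcp_pos"]); w=s["eef_rot"][2]; c,n=np.cos(np.radians(w)),np.sin(np.radians(w))
    d=np.array([x,y,z])-p; t=np.array([c*d[0]+n*d[1],n*d[0]-c*d[1],-d[2]])/.5
    print("t",s["time_s"],"at",p,s["eef_rot"],"w",s["gripper_width"],"F",s["contact_force"],"share",t,"turn",0 if yaw is None else -np.radians((yaw-w+180)%360-180)/1.5)
E
python3 - <<'E'
from h import *
print(tri((416.1,220.8),(392,193)))
to(.43,.02,.27,-6.5)
E
```

```text
(array([ 0.493 , -0.1725,  0.2051]), np.float64(0.002988085818772234))
t 0.7667 at [0.4006 0.3171 0.2673] [-179.9871   -0.0101   -6.5294] w 0.08739663267775773 F [ 0.2645 -0.2358 -0.1274] share [ 0.126   0.5837 -0.0054] turn -0.00034191741516927397
```

play_rows:
  rows:
    - [[0, 0.147, 0.476, 0, 0], [0, 0.147, 0.476, 0, 0], [0, 0.147, 0.476, 0, 0], [0, 0.147, 0.476, 0, 0], [0, 0.147, 0.476, 0, 0], [0, 0.147, 0.476, 0, 0], [0, 0.147, 0.476, 0, 0], [0, 0.147, 0.476, 0, 0]]

```text
time_s: 1.43
tcp_pos: [0.4463, 0.0737, 0.2664]
eef_rot: [180.0, 0.0, -6.7]
contact_force: [-0.4, -0.1, 0.3]
gripper_width: 0.0878
gripper_force: 0.0
```

play_rows:
  rows:
    - [[0, 0.147, 0.476, 0, 0], [0, 0.147, 0.476, 0, 0], [0, 0.147, 0.476, 0, 0], [0, 0.147, 0.476, 0, 0], [0, 0.147, 0.476, 0, 0], [0, 0.147, 0.476, 0, 0], [0, 0.147, 0.476, 0, 0], [0, 0.147, 0.476, 0, 0]]

```text
time_s: 2.1
tcp_pos: [0.4927, -0.1699, 0.2656]
eef_rot: [180.0, 0.1, -6.6]
contact_force: [0.5, 0.3, 0.4]
gripper_width: 0.0878
gripper_force: 0.0
```

Run:
```python
from h import *
to(.493,-.173,.159,-6.5)
```

```text
t 2.1 at [ 0.4927 -0.1699  0.2656] [179.9953   0.1034  -6.6375] w 0.08777636886335069 F [0.4576 0.3228 0.3684] share [0.0012 0.0062 0.2132] turn -0.0015998697150112296
```

play_rows:
  rows:
    - [[0, 0.001, 0.006, 0.05, 0], [0, 0.001, 0.006, 0.1, 0], [0, 0.001, 0.006, 0.15, 0], [0, 0.001, 0.006, 0.19, 0], [0, 0.001, 0.006, 0.213, 0], [0, 0.001, 0.006, 0.213, 0], [0, 0.001, 0.006, 0.213, 0], [0, 0.001, 0.006, 0.213, 0]]

```text
time_s: 2.77
tcp_pos: [0.4937, -0.1709, 0.1611]
eef_rot: [180.0, -0.1, -6.4]
contact_force: [-0.7, -0.3, 0.1]
gripper_width: 0.0873
gripper_force: 0.0
```

play_rows:
  rows:
    - [[0.3, 0, 0, 0, 0], [0.6, 0, 0, 0, 0], [0.8, 0, 0, 0, 0], [1, 0, 0, 0, 0], [1, 0, 0, 0, 0], [1, 0, 0, 0, 0], [1, 0, 0, 0, 0], [1, 0, 0, 0, 0]]

```text
time_s: 3.43
tcp_pos: [0.4927, -0.172, 0.1601]
eef_rot: [180.0, 0.0, -6.5]
contact_force: [0.2, 1.0, -0.3]
gripper_width: 0.0398
gripper_force: 0.0
```

Run:
```python
from h import *
to(.493,-.173,.159,-6.5)
t=r.capture("top"); s=r.capture("side")
R=lambda i,x,y,w,h:cv2.resize(i[y:y+h,x:x+w],(400,600),interpolation=cv2.INTER_CUBIC)[:,:,::-1]
cv2.imwrite("pics/g1.png",np.hstack([R(t,360,160,100,150),R(s,340,130,100,150)]))
```

```text
t 3.4333 at [ 0.4927 -0.172   0.1601] [179.9991   0.0025  -6.4741] w 0.039835374453575524 F [ 0.1557  0.9594 -0.3218] share [0.0008 0.0019 0.0021] turn 0.0003012113933507365
```

View pics/g1.png

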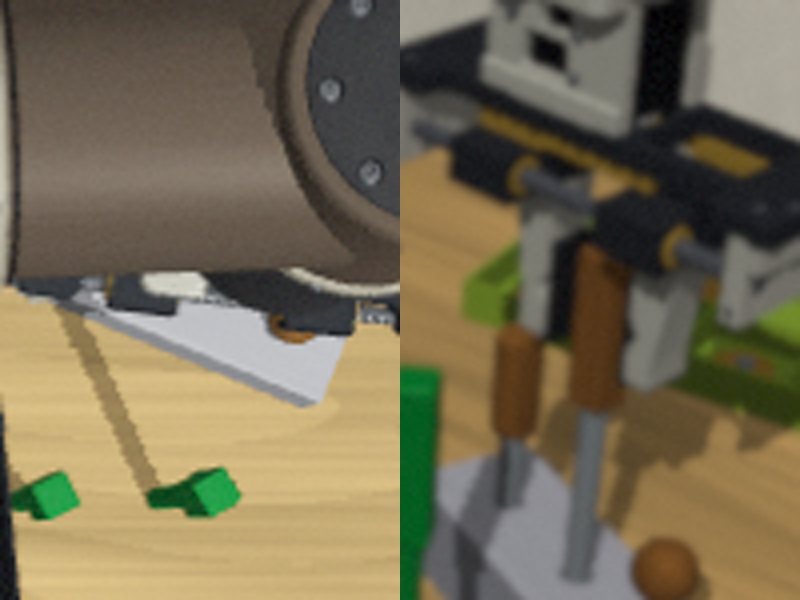

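The side half of the picture shows the stirrer handle (about px (490,208) in the full side image) between the fingers, with the pads still closing. The neighbouring tools are clear, so I'll finish closing.

play_rows:
  rows:
    - [[1, 0, 0, 0, 0], [1, 0, 0, 0, 0], [1, 0, 0, 0, 0], [1, 0, 0, 0, 0], [1, 0, 0, 0, 0], [1, 0, 0, 0, 0], [1, 0, 0, 0, 0], [1, 0, 0, 0, 0]]
  squeeze: 40

```text
time_s: 4.2
tcp_pos: [0.4927, -0.1719, 0.16]
eef_rot: [-180.0, 0.0, -6.5]
contact_force: [-0.2, -0.6, -1.5]
gripper_width: 0.018
gripper_force: 40.0
```

play_rows:
  rows:
    - [[1, 0, 0, -0.03, 0], [1, 0, 0, -0.07, 0], [1, 0, 0, -0.12, 0], [1, 0, 0, -0.17, 0], [1, 0, 0, -0.22, 0], [1, 0, 0, -0.27, 0], [1, 0, 0, -0.31, 0], [1, 0, 0, -0.34, 0]]

```text
time_s: 4.87
tcp_pos: [0.4931, -0.172, 0.3322]
eef_rot: [-180.0, -0.1, -6.5]
contact_force: [1.0, 0.1, -1.3]
gripper_width: 0.0179
gripper_force: 40.0
```

Run:
```python
from h import *
to(.5625,.2012,.33,-6.5)
s=r.capture("side"); cv2.imwrite("pics/g2.png",s[:,:,::-1])
```

```text
t 4.8667 at [ 0.4931 -0.172   0.3322] [-179.9928   -0.126    -6.4591] w 0.017904604019656982 F [ 1.0456  0.0795 -1.3267] share [ 0.054  -0.7572  0.0045] turn 0.00047601987860888107
```

View pics/g2.png

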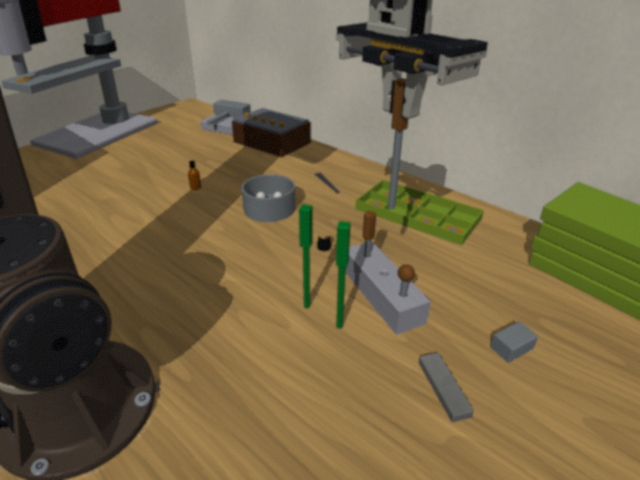

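The rod is held upright and drawn out, with its tip at side px (391,208). The other two tools are still in their holes. Next I carry it to the pot.

play_rows:
  rows:
    - [[1, 0.002, -0.03, 0, 0], [1, 0.006, -0.08, 0, 0], [1, 0.01, -0.14, 0, 0], [1, 0.014, -0.2, 0, 0], [1, 0.018, -0.26, 0, 0], [1, 0.022, -0.32, 0, 0], [1, 0.026, -0.38, 0, 0], [1, 0.03, -0.44, 0, 0]]

```text
time_s: 5.58
tcp_pos: [0.5322, 0.0466, 0.3299]
eef_rot: [-180.0, 0.0, -6.5]
contact_force: [-0.8, -0.6, -1.1]
gripper_width: 0.0178
gripper_force: 40.0
```

play_rows:
  rows:
    - [[1, 0.004, -0.06, 0, 0], [1, 0.008, -0.12, 0, 0], [1, 0.012, -0.18, 0, 0], [1, 0.016, -0.23, 0, 0], [1, 0.019, -0.27, 0, 0], [1, 0.022, -0.3, 0, 0], [1, 0.024, -0.317, 0, 0], [1, 0.024, -0.317, 0, 0]]

```text
time_s: 6.25
tcp_pos: [0.5623, 0.2024, 0.3293]
eef_rot: [180.0, 0.0, -6.4]
contact_force: [-0.1, -1.0, -1.4]
gripper_width: 0.0176
gripper_force: 40.0
```

Run:
```python
from h import *
to(.5625,.2012,.167,-6.5)
t=r.capture("top"); s=r.capture("side")
p=np.array(r.get_state()["tcp_pos"])-[0,0,.152]; print("tip pred",p,proj("side",p))
R=lambda i,x,y,w,h:cv2.resize(i[y:y+h,x:x+w],(400,600),interpolation=cv2.INTER_CUBIC)[:,:,::-1]
cv2.imwrite("pics/g3.png",np.hstack([R(t,173,122,100,150),R(s,220,80,100,150)]))
```

```text
t 6.25 at [0.5623 0.2024 0.3293] [179.967    0.0481  -6.3988] w 0.017607190835692205 F [-0.0826 -0.9882 -1.4389] share [0.0006 0.0023 0.3246] turn 0.001177949268289408
tip pred [0.5621 0.2007 0.1778] [266.0712 136.32  ]
```

View pics/g3.png

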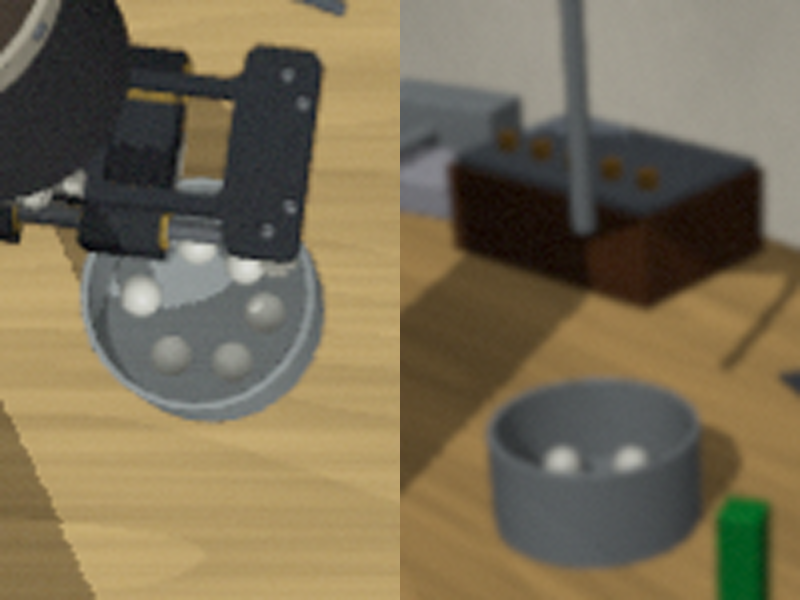

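The tip is at side px (265.8,137.5), against a prediction of (266.1,136.3), so the tip model holds. The rod is above the pot's bead-free middle, so I lower it.

play_rows:
  rows:
    - [[1, 0, 0.002, 0.05, 0], [1, 0.001, 0.002, 0.11, 0], [1, 0.001, 0.002, 0.17, 0], [1, 0.001, 0.002, 0.22, 0], [1, 0.001, 0.002, 0.26, 0], [1, 0.001, 0.002, 0.3, 0], [1, 0.001, 0.002, 0.325, 0], [1, 0.001, 0.002, 0.325, 0]]

```text
time_s: 7.02
tcp_pos: [0.561, 0.198, 0.1648]
eef_rot: [179.8, 0.2, -6.6]
contact_force: [-0.5, -0.9, -2.1]
gripper_width: 0.0178
gripper_force: 40.0
```

play_rows:
  rows:
    - [[1, 0.01, 0, 0, 0], [1, 0.02, 0, 0, 0], [1, 0.03, 0, 0, 0], [1, 0.04, 0, 0, 0], [1, 0.05, 0, 0, 0], [1, 0.056, 0, 0, 0], [1, 0.056, 0, 0, 0], [1, 0.056, 0, 0, 0]]

```text
time_s: 7.68
tcp_pos: [0.5905, 0.1968, 0.1674]
eef_rot: [180.0, 0.0, -6.5]
contact_force: [0.4, -0.1, -1.2]
gripper_width: 0.0179
gripper_force: 40.0
```

Run:
```python
from h import *
to(.5625+.0278,.2012-.0032,.165,-6.5)
```

```text
t 7.6833 at [0.5905 0.1968 0.1674] [179.9925   0.0132  -6.4818] w 0.01788526686504019 F [ 0.3628 -0.0793 -1.1592] share [-0.0006 -0.0023  0.0049] turn 0.00021208170752860092
```

play_rows:
  rows:
    - [[1, -0.004, -0.023, 0.004, 0], [1, -0.016, -0.042, 0.004, 0], [1, -0.035, -0.054, 0.004, 0], [1, -0.056, -0.058, 0.004, 0], [1, -0.077, -0.054, 0.004, 0], [1, -0.096, -0.042, 0.004, 0], [1, -0.108, -0.023, 0.004, 0], [1, -0.112, -0.002, 0.004, 0]]

```text
time_s: 8.35
tcp_pos: [0.5333, 0.2034, 0.1659]
eef_rot: [-180.0, -0.0, -6.4]
contact_force: [-0.0, 0.0, -0.6]
gripper_width: 0.0175
gripper_force: 40.0
```

play_rows:
  rows:
    - [[1, 0.004, 0.021, 0, 0], [1, 0.016, 0.04, 0, 0], [1, 0.035, 0.052, 0, 0], [1, 0.056, 0.056, 0, 0], [1, 0.077, 0.052, 0, 0], [1, 0.096, 0.04, 0, 0], [1, 0.108, 0.021, 0, 0], [1, 0.112, 0, 0, 0]]

```text
time_s: 9.02
tcp_pos: [0.5923, 0.1985, 0.165]
eef_rot: [179.9, -0.0, -6.5]
contact_force: [0.3, -0.4, -1.5]
gripper_width: 0.0177
gripper_force: 40.0
```

Run:
```python
from h import *
to(.5625+.0278,.2012-.0032,.165,-6.5)
t=r.capture("top"); s=r.capture("side")
R=lambda i,x,y,w,h:cv2.resize(i[y:y+h,x:x+w],(400,600),interpolation=cv2.INTER_CUBIC)[:,:,::-1]
cv2.imwrite("pics/g4.png",np.hstack([R(t,173,122,100,150),R(s,220,80,100,150)]))
```

```text
t 9.0167 at [0.5923 0.1985 0.165 ] [179.9447  -0.0085  -6.5103] w 0.01768564169336168 F [ 0.3349 -0.4062 -1.5088] share [-0.0038  0.0014 -0.0001] turn -0.00011952645244401221
```

View pics/g4.png

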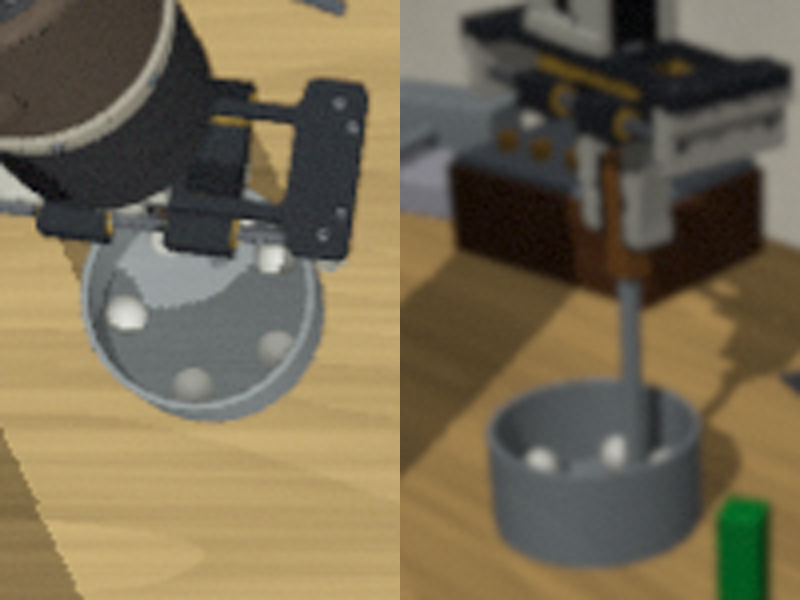

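One turn is done. The beads have moved outward (for example at crop (192,384) and (275,348)), all are still in the pot, and the rod is upright. Two more turns to go.

play_rows:
  rows:
    - [[1, -0.006, -0.021, 0, 0], [1, -0.018, -0.04, 0, 0], [1, -0.037, -0.052, 0, 0], [1, -0.058, -0.056, 0, 0], [1, -0.079, -0.052, 0, 0], [1, -0.098, -0.04, 0, 0], [1, -0.11, -0.021, 0, 0], [1, -0.114, 0, 0, 0]]

```text
time_s: 9.78
tcp_pos: [0.5338, 0.2042, 0.1666]
eef_rot: [-179.9, -0.2, -6.4]
contact_force: [4.7, 0.3, -0.1]
gripper_width: 0.0175
gripper_force: 40.0
```

play_rows:
  rows:
    - [[1, 0.004, 0.021, 0, 0], [1, 0.016, 0.04, 0, 0], [1, 0.035, 0.052, 0, 0], [1, 0.056, 0.056, 0, 0], [1, 0.077, 0.052, 0, 0], [1, 0.096, 0.04, 0, 0], [1, 0.108, 0.021, 0, 0], [1, 0.112, 0, 0, 0]]

```text
time_s: 10.45
tcp_pos: [0.5907, 0.1984, 0.1647]
eef_rot: [179.9, 0.1, -6.5]
contact_force: [0.1, 0.3, -0.7]
gripper_width: 0.0179
gripper_force: 40.0
```

play_rows:
  rows:
    - [[1, -0.004, -0.021, 0, 0], [1, -0.016, -0.04, 0, 0], [1, -0.035, -0.052, 0, 0], [1, -0.056, -0.056, 0, 0], [1, -0.077, -0.052, 0, 0], [1, -0.096, -0.04, 0, 0], [1, -0.108, -0.021, 0, 0], [1, -0.112, 0, 0, 0]]

```text
time_s: 11.12
tcp_pos: [0.5324, 0.2035, 0.1661]
eef_rot: [-180.0, -0.0, -6.4]
contact_force: [2.6, 0.1, -1.6]
gripper_width: 0.0177
gripper_force: 40.0
```

play_rows:
  rows:
    - [[1, 0.004, 0.021, 0, 0], [1, 0.016, 0.04, 0, 0], [1, 0.035, 0.052, 0, 0], [1, 0.056, 0.056, 0, 0], [1, 0.077, 0.052, 0, 0], [1, 0.096, 0.04, 0, 0], [1, 0.108, 0.021, 0, 0], [1, 0.112, 0, 0, 0]]

```text
time_s: 11.78
tcp_pos: [0.5907, 0.1981, 0.1646]
eef_rot: [179.9, 0.1, -6.5]
contact_force: [0.0, -0.1, -0.8]
gripper_width: 0.0176
gripper_force: 40.0
```

play_rows:
  rows:
    - [[1, 0, 0, 0, 0], [1, -0.004, -0.021, 0, 0], [1, -0.016, -0.04, 0, 0], [1, -0.035, -0.05, 0, 0], [1, -0.056, -0.05, 0, 0], [1, -0.056, -0.03, 0, 0], [1, -0.056, -0.015, 0, 0], [1, -0.056, 0, 0, 0]]

```text
time_s: 12.45
tcp_pos: [0.561, 0.2006, 0.166]
eef_rot: [-180.0, -0.0, -6.4]
contact_force: [-0.3, -0.1, -1.1]
gripper_width: 0.0182
gripper_force: 40.0
```

Run:
```python
from h import *
to(.5625,.2012,.202,-6.5)
```

```text
t 12.45 at [0.561  0.2006 0.166 ] [-179.9813   -0.0253   -6.42  ] w 0.01819170138505484 F [-0.3015 -0.1475 -1.1207] share [ 0.0028 -0.0016 -0.0719] turn 0.0009304231288136336
```

Three turns are done. The tool can only yaw, so I'll get the slant by pivoting the rod between the pads: lighten the grip, hook the stem on the fixed pot's near rim and swing the grasp point around it. First I raise the tip to about 36 mm and bring the stem to the rim.

play_rows:
  rows:
    - [[1, 0, 0, -0.015, 0], [1, 0, 0, -0.03, 0], [1, 0, 0, -0.044, 0], [1, -0.02, 0, -0.044, 0], [1, -0.04, 0, -0.044, 0], [1, -0.06, 0, -0.044, 0], [1, -0.08, 0, -0.044, 0], [1, -0.095, 0, -0.044, 0]]

```text
time_s: 13.12
tcp_pos: [0.5129, 0.2066, 0.1874]
eef_rot: [180.0, 0.0, -6.4]
contact_force: [0.2, -0.9, -2.4]
gripper_width: 0.0181
gripper_force: 40.0
```

play_rows:
  rows:
    - [[1, 0, 0, 0, 0], [1, 0, 0, 0, 0], [1, -0.01, 0, 0, 0], [1, -0.02, 0, 0, 0], [1, -0.03, 0, 0, 0], [1, -0.04, 0, 0.001, 0], [1, -0.05, 0, 0.002, 0], [1, -0.06, 0, 0.004, 0]]
  squeeze: 12

```text
time_s: 13.78
tcp_pos: [0.4844, 0.2101, 0.1857]
eef_rot: [-180.0, -0.0, -6.5]
contact_force: [1.1, 0.4, 0.4]
gripper_width: 0.0178
gripper_force: 12.0
```

Run:
```python
from h import *
to(.512,.2012,.188,-6.5)
s=r.capture("side")
cv2.imwrite("pics/g5.png",cv2.resize(s[60:240,190:350],(640,600) if 0 else (533,600),interpolation=cv2.INTER_CUBIC)[:,:,::-1])
```

```text
t 13.7833 at [0.4844 0.2101 0.1857] [-179.9817   -0.0276   -6.4588] w 0.017832822489430265 F [1.1423 0.3831 0.4316] share [ 0.0568  0.0114 -0.0045] turn 0.00047960996308251866
```

View pics/g5.png

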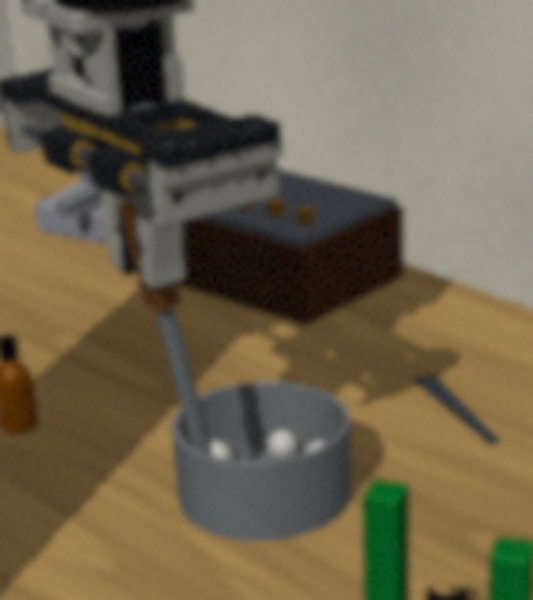

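It pivots as planned: the rod leans about 12° against the near rim at crop (190,425), with beads and bystanders undisturbed. I continue the arc.

play_rows:
  rows:
    - [[1, -0.02, 0, 0.004, 0], [1, -0.04, 0, 0.01, 0], [1, -0.06, 0, 0.016, 0], [1, -0.08, 0, 0.025, 0], [1, -0.1, 0, 0.036, 0], [1, -0.12, 0, 0.049, 0], [1, -0.14, 0, 0.063, 0], [1, -0.16, 0, 0.082, 0]]

```text
time_s: 14.5
tcp_pos: [0.404, 0.2189, 0.1442]
eef_rot: [-180.0, -0.0, -6.4]
contact_force: [0.1, 0.2, 1.0]
gripper_width: 0.018
gripper_force: 12.0
```

play_rows:
  rows:
    - [[1, 0, 0, 0, 0], [1, 0, 0, 0, 0], [1, 0, 0, 0, 0], [1, 0, 0, 0, 0], [1, 0, 0, 0, 0], [1, 0, 0, 0, 0], [1, 0, 0, 0, 0], [1, 0, 0, 0, 0]]
  squeeze: 60

```text
time_s: 15.17
tcp_pos: [0.4053, 0.2188, 0.1445]
eef_rot: [180.0, 0.0, -6.5]
contact_force: [-0.2, -0.8, -1.2]
gripper_width: 0.0178
gripper_force: 60.0
```

Run:
```python
from h import *
to(.40,.21,.30,-6.5)
s=r.capture("side")
cv2.imwrite("pics/g6.png",cv2.resize(s[60:260,130:330],(600,600),interpolation=cv2.INTER_CUBIC)[:,:,::-1])
```

```text
t 15.1667 at [0.4053 0.2188 0.1445] [179.9914   0.0085  -6.4847] w 0.01782649034005722 F [-0.1738 -0.821  -1.1978] share [-0.0085  0.0186 -0.311 ] turn 0.00017840041576370322
```

View pics/g6.png

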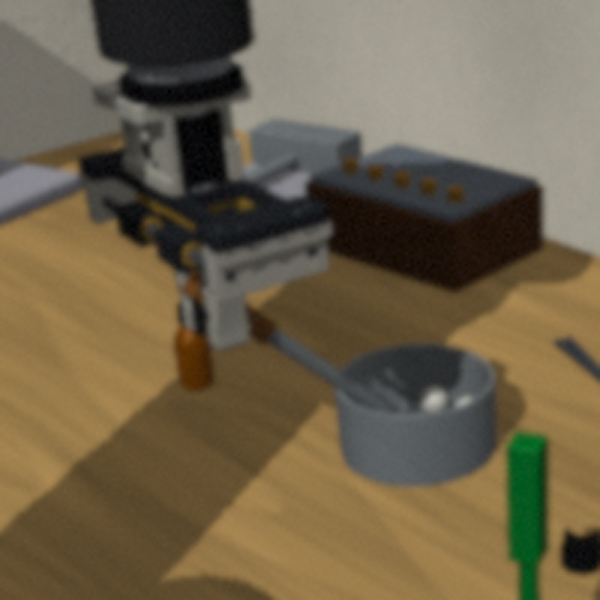

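The rod slants about 45° over the near rim, with its tip inside the pot at about crop (405,405), and the grip is now 60 N. I lift straight up.

play_rows:
  rows:
    - [[1, 0, 0, -0.01, 0], [1, 0, 0, -0.04, 0], [1, 0, 0, -0.08, 0], [1, 0, 0, -0.13, 0], [1, 0, 0, -0.18, 0], [1, 0, 0, -0.23, 0], [1, 0, 0, -0.27, 0], [1, 0, 0, -0.29, 0]]

```text
time_s: 15.88
tcp_pos: [0.406, 0.2194, 0.2928]
eef_rot: [-179.8, -0.2, -6.4]
contact_force: [0.4, 0.7, -1.2]
gripper_width: 0.0174
gripper_force: 60.0
```

play_rows:
  rows:
    - [[1, 0, 0, 0, 0], [1, 0, 0, 0, 0], [1, 0, 0, 0, 0], [1, 0, 0, 0, 0], [1, 0, 0, 0, 0], [1, 0, 0, 0, 0], [1, 0, 0, 0, 0], [1, 0, 0, 0, 0]]

```text
time_s: 16.55
tcp_pos: [0.4052, 0.2189, 0.2893]
eef_rot: [180.0, 0.0, -6.5]
contact_force: [-0.1, 0.7, -0.7]
gripper_width: 0.0179
gripper_force: 60.0
```

Run:
```python
from h import *
to(.40,.21,.30,-6.5)
s=r.capture("side"); t=r.capture("top")
p=np.array(r.get_state()["tcp_pos"])+[0,0,.019]
for a in(30,45,60):
    q=p+.171*np.array([np.sin(np.radians(a))*.994,-.113*np.sin(np.radians(a)),-np.cos(np.radians(a))]); print(a,q,(proj("side",q)-[130,0])*3,(proj("top",q)-[173,122])*2)
A=cv2.resize(s[0:200,130:280],(450,600)); B=cv2.resize(t[122:422,173:348],(350,600))
cv2.imwrite("pics/g7.png",np.hstack([A,B])[:,:,::-1])
```

```text
t 16.55 at [0.4052 0.2189 0.2893] [179.9744   0.0146  -6.4629] w 0.017899144218462254 F [-0.1301  0.7089 -0.6911] share [-0.0083  0.0188 -0.0214] turn 0.00043134848515274325
30 [0.4902 0.2093 0.1604] [323.7381 458.25  ] [ 73.7581 205.6443]
45 [0.5254 0.2053 0.1876] [363.6635 408.5603] [ 74.0091 164.5629]
60 [0.5524 0.2022 0.223 ] [392.8654 350.6927] [ 71.5362 129.0699]
```

View pics/g7.png

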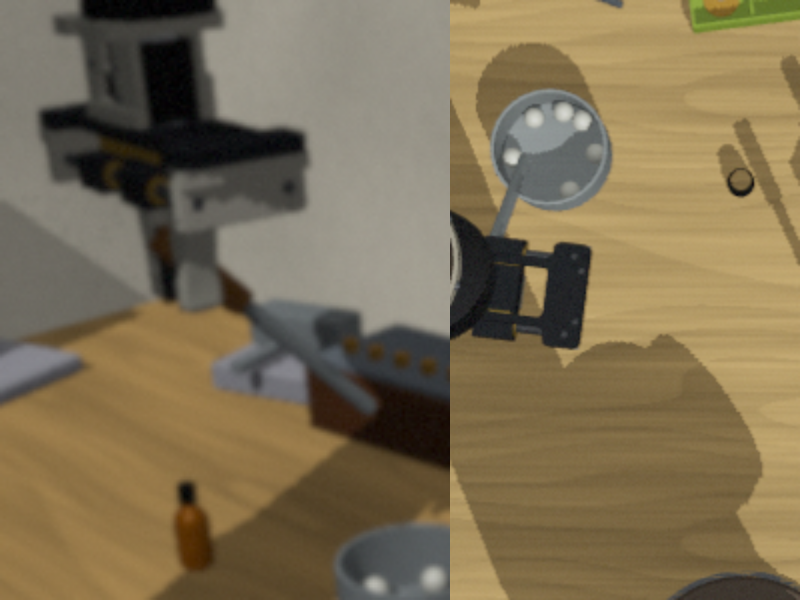

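The tip is at side crop (370,405) and top crop (70,168). Both match the 45° prediction, with the tip about 0.187 m up. All six beads are in the pot, and the rod is at rest under a 60 N grip, so I hand it in.

```bash
python3 -c "
from plant import r
print(r.close_job())"
```

```text
the job is handed in; nothing more can be done
None
```

The job is handed in, with no verdict returned: I drew the rod, stirred about three turns at 28 mm radius, and left it held still at about 45° with its tip roughly 19 cm up; in the last pictures all six beads were in the pot and nothing in view looked disturbed.

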